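# Slide the end-heavy shelf board out to the gauge and hold it

## Task

First turn the swivel catch on the raised terrazzo step, while the board is still behind it, until the catch's nose points at the little metal stud near the step's edge; then slide the plywood shelf board straight out over that edge until its steel end lies right beside the tip of the gauge post's pointer, neither short of it nor past it, keeping it flat all the while. The board is end-heavy and will tip if let go, so finish while still holding it there by its inner part, flat on the step and in line with it, clear of the gauge and with the catch still at the stud. Leave everything else where it is.

Things in the scene. Friction and masses are not known exactly. Their poses are not given: they have to be found in the camera images.
- step: raised terrazzo step, a fixed block 360 long (its x), 160 wide (its y), 60 high; origin at the centre of its underside, x points outward to the edge the board is slid over (that edge is at x = +180). The board's lane runs along x at about y = -30
- edge (a point): middle of the lane on the step's top outer edge (step frame x 180, y -30, z 60); axes as the step's
- stud (a point): round brass stud, 12 across and 1.5 high, set in the step's top 8 from its outer edge, straight outward (57 along the step's x) from the catch's axis
- catch (a joint): swivel catch, upright axis, at step frame x 115, y 36: angle from the stud direction; 0 = nose points outward at the stud, positive = nose swung towards the board's lane, clockwise from above (1.57 would be straight across it); range -0.3 to 1.5, starts 1.0 to 1.4; stiff, stays where left (friction about 0.04 N m)
- catch_grip (a point): point on the catch's axis at the height to grip, 37 above the step's top. The catch is a black plastic hub 28 across with an upright grip bar on top, 38 long in line with the nose, 12 thick, from 14 to 44 above the step's top
- catch_nose (a point): tip of the catch's nose, 49.5 from its axis and 8 above the step's top; the nose is 12 wide and 10 thick, 3 to 13 above the step's top
- board: shelf board 220 long (its x), 70 wide (y), 12 thick, 0.21 to 0.33 kg, loose on the step; origin at the centre of its underside, x points to its outer end, whose last 18 is solid steel; starts with that end 80 to 107 behind the step edge. Centre of mass 65 to 70 behind the outer end; the pointer asks for an overhang of 100 to 135, so it tips unless held down
- board_end (a point): middle of the board's outer end face (board frame x 110, y 0, z 6)
- handle (a point): grip point of the wooden block on the board's inner end (board frame x -85, y 0, z 36). The block is 22 thick (board x), 44 wide (board y), and rises from 12 to 46 above the board's underside
- pointer (a point): tip of the gauge's pointer, 84 above the sill surface; axes as the step's, x outward. The gauge is a fixed aluminium post, 10 across and 102 high on a 50 x 40 foot, beyond the step's edge, beside the lane on the catch's side (+y); the pointer ends about 20 beside the board and 12 above its top
- gauge: the gauge post's foot frame: on the sill surface, straight below the pointer's tip in x and 7 beside it in y; axes as the step's
- button_box: bystander: white plastic box 97 x 72 x 50 with a small round button in its lid; origin under its centre; leave it
- strainer: bystander: aluminium tea strainer, bowl 66 wide, 28 high, wire handle 80 long; origin under its centre; leave it
- teapot_lid: bystander: brown ceramic teapot lid, 72 across, 39 high; origin under its centre; leave it
- peg: bystander: red plastic clothes peg, 72 x 9 x 8, lying on the step beside the board; origin under its centre; leave it
- glass_bowl: bystander: upturned glass dessert bowl, 110 across, 48 high; origin under its centre; leave it
- tea_jar: bystander: amber glass jar, 68 across, 95 high; origin under its centre; leave it
- mug: bystander: white mug, 76 across, 85 high; origin under its centre; leave it

How it is judged:
By the outcome, as a careful person would: the job done as asked, in the order asked, and still so for the second after the job is handed in, while the arm keeps its last pose, push and grip.
It also fails if it takes over 48 s, if anything falls off the work surface, if the arm or the gripper's body presses on something with over 40 N, if the wrist force passes 120 N, or if a joint passes its speed limit or range.

## Robot

A 7-joint arm with a two-finger parallel gripper is mounted at the origin on the work surface. World frame = base frame: x ahead of the robot, y to its left, z up, the work surface at z = 0. Lengths are in m, angles in rad, forces in N, time in s.
With the tool pointing down it reaches from about 0.35 to 0.9 m from the base axis. Payload 8.1 kg.
Tool frame: the origin (TCP) lies at the very end of the fingers, on their centre line; the grasp point (between the pads) lies 19 mm behind it (arm.tcp_to_grasp is the distance from the TCP to the grasp point, in m); z points along the fingers, y is the line along which they close (so a half turn about z gives the same grasp; the last joint's range is limited). The gripper opens to 92 mm and grips with 3 to 60 N. Pads are 19 mm wide; open, the fingers measure 130 mm over their backs; the gripper's body (75 mm by 190 mm) begins 47 mm behind the grasp point.
Start: joints at [-1.21, 0.434, 0.025, 1.573, -0.012, 1.134, -0.075], TCP at [0.28, 0.559, 0.227] pointing down, gripper open.
Joint ranges: [-2.62, 2.62], [-0.44, 2.09], [-1.27, 1.32], [0.08, 2.57], [-1.32, 4.46], [0.12, 2], [-2.74, 2.74]. Speed limits (rad/s): [2.22, 2.22, 3.01, 3.01, 3.14, 3.14, 3.14].

## Interface

Orientations are given as a rotation vector (axis times angle).
In Python, from cell import arm gives the robot as it stands.
- The arm moves only by the tool send_path, called after "Request:" as name(argument=value, ...), one argument or row to a line, values as JSON. Schema: {"type":"object","properties":{"deltas":{"type":"array","items":{"type":"object","properties":{"tx":{"type":"number"},"ty":{"type":"number"},"tz":{"type":"number"},"twist":{"type":"number"},"aperture":{"type":"number"}},"additionalProperties":false,"required":["aperture"]},"minItems":1,"maxItems":10},"squeeze":{"type":"number"},"only":{"type":"string"},"quiet":{"type":"boolean"},"lines":{"type":"string"}},"required":["deltas"],"additionalProperties":false}. deltas is a list of rows, 1 to 10 of them, each an object with the fields tx, ty, tz (the shift in shares of the most that a row can go, 1 being 50 mm), twist (a turn about the tool's z in normalised numbers (1 is pi/2 rad)), aperture (the opening from 0.0 (shut) to 1.0 (fully open)); a field left out counts as zero (the opening has to be given); each row shifts and turns the commanded pose from where the row before left it, along the tool's axes as they then stand; what a row does not reach is not made up. A row lasts 1/10 s, in which the tool goes at most 0.05 m and 0.15 rad, less where a joint would pass 70% of its speed; a pose out of reach is approached as far as the arm can. The fingers move at their own pace and stop on an object; squeeze is the grip in N (left out, the last holds). Time passes only in rows, so rows that do not move let the fingers close. The tool returns the time, the measured TCP pose, the force, the opening and the grip force at its end. only (a regular expression) keeps the lines of the reply that match it, lines (a string "A,B") keeps lines A to B, and quiet returns only ok. Shift and turn numbers lie between -1 and 1, and a call with a number outside is refused. Input that does not fit is refused with a message, and nothing moves.
- arm.observe(): the state, without advancing time (a new reading comes with each control period).
- arm.get_image(name): name is "scene" or "top" or "wrist"; returns a dict with "image" (480x640x3 uint8, blue, green, red), "fx", "fy", "cx", "cy" (pixels), "cam_to_world" (4x4, takes a point from camera to world coordinates); the wrist camera has in their place "mount" (4x4, takes a point from camera to tool coordinates, whose origin is the TCP and whose axes are the flange's). Camera axes: x right, y down, z forward; pixel columns grow to the right and rows downward; lengths in m; the calibration is good to about 2 mm. A picture is of the moment at which its call begins: read the wrist's pose just before it. There is no depth.
- arm.sign_off(): hands the job in; it is judged then, once.
The state is a dict: "clock": time; "joints": joint angles; "dq": joint speeds; "joint_efforts": joint torques, N m; "position": TCP position; "ee_rot": TCP orientation; "force": force on the tool from outside, world axes, zero at the start; "ft_torque": the same for the moment, N m; "width": opening from 0.0 (shut) to 1.0 (fully open); "gripper_force": force on a finger pad.
Only numpy, scipy, OpenCV 4.12 (cv2) and the standard library are available. Lean on these libraries where they do the work, as an engineer would, in place of code of your own. Each camera call takes 0.05 s, during which the arm holds its last target. There are 200 camera calls.

## Working session

There is one attempt and no reset: what is moved stays moved. The work goes in short steps, Python scripts to look and compute and a tool call to move; the robot and the scene stay as the last step left them, time stands still between calls to the robot, and variables do not carry over. Pictures are saved under pics/ and viewed, at most 10 in all, crops included, and the job is handed in when it is done.

```bash
ls; mkdir -p pics
```

Run:
```python
from cell import arm
import cv2,numpy as np
np.set_printoptions(precision=4,suppress=True)
for n in("scene","top"):
    d=arm.get_image(n);cv2.imwrite(f"pics/{n}0.png",d["image"]);print(n,d["fx"],d["fy"],d["cx"],d["cy"]);print(d["cam_to_world"])
s=arm.observe();print(s["clock"],s["position"],s["ee_rot"],s["width"],arm.tcp_to_grasp)
```

```text
cell.py
pics
scene 532.6406869068279 532.6406869068279 326.3736656735145 236.33802375868854
[[ 0.7024  0.6061 -0.3733  0.898 ]
 [ 0.7118 -0.5985  0.3675 -0.2765]
 [-0.0007 -0.5239 -0.8518  0.8203]
 [ 0.      0.      0.      1.    ]]
top 557.9058475319589 557.9058475319589 320.9687897263898 231.68741017317288
[[-0.0117 -0.9869  0.1607  0.3927]
 [-0.9997  0.0082 -0.0221  0.0569]
 [ 0.0205 -0.1609 -0.9868  1.0982]
 [ 0.      0.      0.      1.    ]]
0.1 [0.2794 0.5586 0.226 ] [-0.722  -3.0573  0.0021] 1.0007250096657405 0.0188
```

View pics/scene0.png

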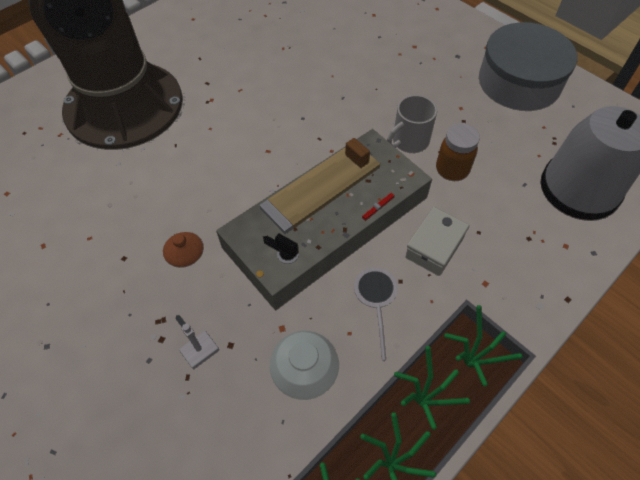

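View pics/top0.png

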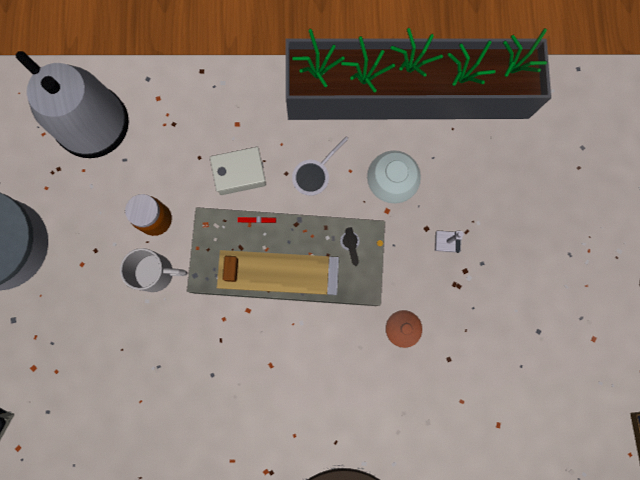

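Scene: step centred ~(325,220) with board, catch (287,245), stud (260,273), gauge (195,340). Top: step corners ~(195,208),(385,220),(381,305),(188,293), stud (380,243), catch (350,240), gauge (450,240). I'll zoom in on the details.

Run:
```python
import cv2,numpy as np
t=cv2.imread("pics/top0.png");s=cv2.imread("pics/scene0.png")
a=cv2.resize(t[195:315,180:470],None,fx=2.7,fy=2.7,interpolation=2)
b=cv2.resize(s[300:370,160:230],None,fx=3.6,fy=3.6,interpolation=2)
c=cv2.resize(s[225:295,235:335],None,fx=3.6,fy=3.6,interpolation=2)
w=np.zeros((252,783,3),np.uint8);w[:,:252]=b;w[:,262:622]=c
cv2.imwrite("pics/crop1.png",np.vstack([a,w]))
```

```text
(no output)
```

View pics/crop1.png

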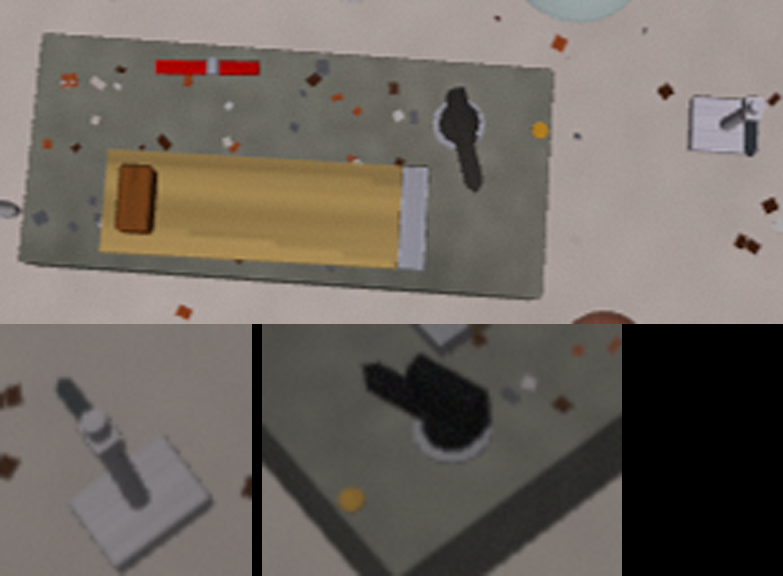

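Crop: the top row shows stud (540,130), nose tip (475,189), hub ring (459,125), steel end (428,168)-(424,269), handle block (117-155,165-234) and pointer tip (751,154). The bottom left shows the pointer tip at (63,381), the bottom middle the stud at (350,499).

Create h.py:
```python
import numpy as np
np.set_printoptions(precision=4,suppress=True)
def ray(d,u,v):
    T=np.array(d["cam_to_world"]);r=T[:3,:3]@np.array([(u-d["cx"])/d["fx"],(v-d["cy"])/d["fy"],1]);return T[:3,3],r/np.linalg.norm(r)
def onz(d,u,v,z):
    o,r=ray(d,u,v);return o+r*(z-o[2])/r[2]
def cross(*rays):
    A=sum(np.eye(3)-np.outer(r,r) for o,r in rays);b=sum((np.eye(3)-np.outer(r,r))@o for o,r in rays);p=np.linalg.solve(A,b)
    return p,[np.linalg.norm(np.cross(p-o,r)) for o,r in rays]
```

Run:
```python
from cell import arm
from h import *
import cv2
t=arm.get_image("top");s=arm.get_image("scene")
C=lambda u,v,z:onz(t,180+(u+.5)/2.7-.5,195+(v+.5)/2.7-.5,z)
P=lambda u,v:ray(t,180+(u+.5)/2.7-.5,195+(v+.5)/2.7-.5)
Q=lambda u,v,x0,y0:ray(s,x0+u/3.6,y0+(v-324)/3.6)
cs=[C(44,33,.06),C(553,69,.06),C(541,298,.06),C(20,262,.06)]
print("step corners",*[c[:2] for c in cs],[np.linalg.norm(cs[i]-cs[i-1]) for i in range(4)])
x=(cs[1]+cs[2]-cs[0]-cs[3])[:2];x/=np.linalg.norm(x);y=np.array([-x[1],x[0]]);c=np.mean(cs,0)[:2]
print("x",x,"c",c)
f=lambda p:np.array([(p[:2]-c)@x,(p[:2]-c)@y])*1000
for n,p in dict(stud=C(540,130,.0615),ring=C(459,125,.06),nose=C(475,189,.073),bo1=C(428,168,.072),bo2=C(424,269,.072),bi1=C(108,151,.072),bi2=C(100,252,.072),h1=C(120,165,.106),h2=C(155,165,.106),h3=C(152,234,.106),h4=C(117,232,.106)).items():print(n,p,f(p))
p,e=cross(P(751,154),Q(63,381,160,300));print("pointer",p,e,f(p))
p,e=cross(P(540,130),Q(350-262,499,235,225));print("stud",p,e,f(p))
# masks for board/steel/stud in both views
for d,n in((t,"top"),(s,"scene")):
    h=cv2.cvtColor(d["image"],cv2.COLOR_BGR2HSV)
    m=cv2.inRange(h,(14,70,80),(28,255,255));k=cv2.connectedComponentsWithStats(m)
    for i in np.argsort(-k[2][1:,4])[:5]+1:print(n,k[2][i],k[3][i])
    i=np.argmax(k[2][1:,4])+1
    print(cv2.minAreaRect(np.argwhere(k[1]==i)[:,::-1].astype(np.float32)))
```

```text
step corners [0.6112 0.2695] [ 0.5828 -0.0871] [ 0.4233 -0.074 ] [0.4517 0.282 ] [np.float64(0.1600478689708484), np.float64(0.3577300950976899), np.float64(0.1599724474338078), np.float64(0.35713822750950447)]
x [-0.0794 -0.9968] c [0.5173 0.0976]
stud [ 0.5394 -0.0765  0.0615] [171.7776  35.8824]
ring [ 0.5436 -0.0202  0.06  ] [115.2962  35.6242]
nose [ 0.4974 -0.0293  0.073 ] [128.0469  -9.7203]
bo1 [0.5123 0.0026 0.072 ] [95.0857  2.5619]
bo2 [0.4434 0.0065 0.072 ] [ 96.7053 -66.4089]
bi1 [0.526  0.2215 0.072 ] [-124.1916   -1.1369]
bi2 [0.4572 0.2257 0.072 ] [-122.9051  -70.0804]
h1 [0.5122 0.208  0.106 ] [-109.6261  -13.8264]
h2 [0.512  0.1849 0.106 ] [-86.6318 -12.2081]
h3 [0.4664 0.1863 0.106 ] [-84.4069 -57.701 ]
h4 [0.468  0.2092 0.106 ] [-107.3582  -57.9816]
pointer [ 0.5188 -0.2153  0.0863] [np.float64(0.00155867434527122), np.float64(0.0015586743452711497)] [311.7578  26.425 ]
stud [ 0.5398 -0.0757  0.0621] [np.float64(0.0008791432538235018), np.float64(0.000879143253823529)] [170.9249  36.1964]
top [ 216  250  113   45 3956] [275.9583 272.2194]
top [140 214  22  18  87] [152.2759 225.3448]
top [376 240   8   7  40] [379.5 242.8]
top [301  25   7   5  14] [303.7857  26.5   ]
top [195  37   5   7  12] [196.4167  40.4167]
((272.3670959472656, 271.93255615234375), (110.74447631835938, 38.99051284790039), 3.4064435958862305)
scene [ 268  147  112   78 3242] [318.7088 185.5475]
scene [ 498    0  142   67 2983] [584.6212  29.0198]
scene [ 579  259   61  105 1248] [619.597  319.0673]
scene [577  52  37  29 440] [593.0614  66.45  ]
scene [571 378  36  24 168] [589.381  390.7024]
((324.1153869628906, 181.923095703125), (35.50081253051758, 112.32679748535156), 56.30992889404297)
```

Careful with the scale: shifts go in shares of 50 mm and turns go in shares of pi/2 rad. That gives: -0.035 m is -0.7, -0.028 m is -0.56.

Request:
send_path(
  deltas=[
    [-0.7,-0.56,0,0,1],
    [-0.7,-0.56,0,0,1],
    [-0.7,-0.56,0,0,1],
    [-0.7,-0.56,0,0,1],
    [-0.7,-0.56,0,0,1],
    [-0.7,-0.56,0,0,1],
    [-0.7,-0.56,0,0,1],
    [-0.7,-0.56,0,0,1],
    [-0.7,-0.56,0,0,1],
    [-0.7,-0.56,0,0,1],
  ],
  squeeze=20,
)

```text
refused: deltas[0]: [-0.7, -0.56, 0, 0, 1] is not of type 'object' (schema: type "object"). Nothing was moved.
```

Wrong form. The message asks for a list of objects with named fields, so I'll send the same numbers that way.

Request:
send_path(
  deltas=[
    {"tx":-0.7,"ty":-0.56,"aperture":1},
    {"tx":-0.7,"ty":-0.56,"aperture":1},
    {"tx":-0.7,"ty":-0.56,"aperture":1},
    {"tx":-0.7,"ty":-0.56,"aperture":1},
    {"tx":-0.7,"ty":-0.56,"aperture":1},
    {"tx":-0.7,"ty":-0.56,"aperture":1},
    {"tx":-0.7,"ty":-0.56,"aperture":1},
    {"tx":-0.7,"ty":-0.56,"aperture":1},
    {"tx":-0.7,"ty":-0.56,"aperture":1},
    {"tx":-0.7,"ty":-0.56,"aperture":1},
  ],
  squeeze=20,
)

```text
clock: 1.2
position: [0.4678, 0.1502, 0.2269]
ee_rot: [0.722, 3.057, 0.0]
force: [0.7, 0.6, -0.3]
width: 0.998
gripper_force: 0.0
```

Request:
send_path(
  deltas=[
    {"twist":0.0955,"aperture":1},
    {"twist":0.0955,"aperture":1},
    {"twist":0.0955,"aperture":1},
    {"twist":0.0955,"aperture":1},
    {"twist":0.0955,"aperture":1},
    {"twist":0.0955,"aperture":0.5},
    {"twist":0.0955,"aperture":0.5},
    {"twist":0.0955,"aperture":0.5},
    {"twist":0.0955,"aperture":0.5},
    {"twist":0.0955,"aperture":0.5},
  ],
)

```text
clock: 2.2
position: [0.4672, 0.152, 0.2267]
ee_rot: [-2.618, -1.737, 0.0]
force: [-1.2, -0.4, 0.5]
width: 0.614
gripper_force: 0.0
```

Add to h.py:
```python
from scipy.spatial.transform import Rotation as R
def go(s,target,yang=None):
    M=R.from_rotvec(s["ee_rot"]).as_matrix();d=M.T@(np.array(target)-s["position"])
    ya=np.arctan2(M[1,1],M[0,1]);print("t",s["clock"],"pos",s["position"],"yang",ya,"tilt",M[:,2],"F",s["force"],s["width"],s["gripper_force"])
    print("tool shift",d,"turn(tool z)",None if yang is None else -(yang-ya))
```

```bash
python3 -c "
from cell import arm
from h import *
go(arm.observe(),[.5434,-.0202,.150],-1.376)"
```

```text
t 2.2 pos [0.4672 0.152  0.2267] yang -0.3992353890833151 tilt [-0.0002  0.     -1.    ] F [-1.2461 -0.395   0.5057] 0.6137528893906534 0.0
tool shift [-0.129   0.1371  0.0767] turn(tool z) 0.9767646109166848
```

To row units: 0.0274 m is 0.548, -0.0258 m is -0.516.

Request:
send_path(
  deltas=[
    {"tx":-0.516,"ty":0.548,"tz":0.306,"aperture":0.5},
    {"tx":-0.516,"ty":0.548,"tz":0.306,"aperture":0.5},
    {"tx":-0.516,"ty":0.548,"tz":0.306,"aperture":0.5},
    {"tx":-0.516,"ty":0.548,"tz":0.306,"aperture":0.5},
    {"tx":-0.516,"ty":0.548,"tz":0.306,"aperture":0.5},
  ],
)

```text
clock: 2.7
position: [0.545, -0.0209, 0.1496]
ee_rot: [-2.612, -1.746, -0.0]
force: [1.1, 0.2, 0.0]
width: 0.495
gripper_force: 0.0
```

Request:
send_path(
  deltas=[
    {"twist":0.0891,"aperture":0.5},
    {"twist":0.0891,"aperture":0.5},
    {"twist":0.0891,"aperture":0.5},
    {"twist":0.0891,"aperture":0.5},
    {"twist":0.0891,"aperture":0.5},
    {"twist":0.0891,"aperture":0.5},
    {"twist":0.0872,"aperture":0.5},
    {"aperture":0.5},
  ],
)

```text
clock: 3.5
position: [0.5444, -0.0194, 0.15]
ee_rot: [3.126, 0.312, -0.001]
force: [-0.2, -1.2, -0.3]
width: 0.499
gripper_force: 0.0
```

Run:
```python
from cell import arm
from h import *
import cv2
s=arm.observe();go(s,[.5434,-.0202,.078],-1.376)
d=arm.get_image("wrist");cv2.imwrite("pics/w1.png",d["image"]);print(d["mount"],d["fx"],d["cx"],d["cy"])
```

```text
t 3.5 pos [ 0.5444 -0.0194  0.15  ] yang -1.3718480064382823 tilt [-0.0004 -0.0004 -1.    ] F [-0.1898 -1.1603 -0.3094] 0.49869537561485583 0.0
tool shift [-0.0011  0.0005  0.072 ] turn(tool z) 0.004151993561717582
[[ 0.001  -0.9529 -0.3033  0.0824]
 [ 1.      0.0008  0.0009  0.0004]
 [-0.0007 -0.3033  0.9529 -0.1575]
 [ 0.      0.      0.      1.    ]] 331.35924533975157 321.9359256941912 244.94036443998735
```

View pics/w1.png

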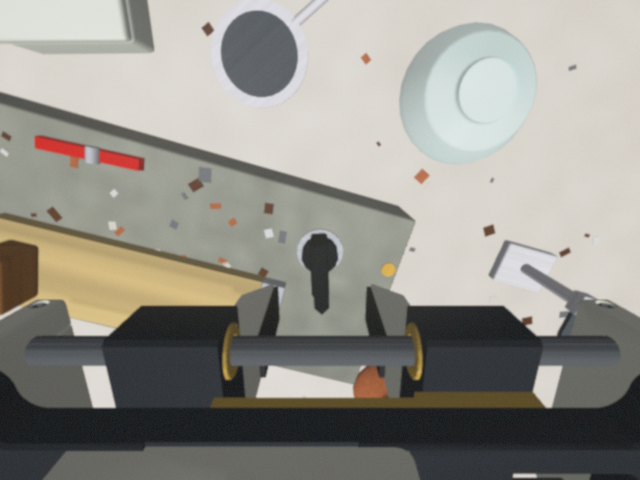

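The wrist view shows the catch bar centred (320,240–310) between the fingers and aligned with them. Next I descend and close.

To row units: 0.018 m is 0.36, -0.001 m is -0.02.

Request:
send_path(
  deltas=[
    {"tx":-0.02,"ty":0.01,"tz":0.36,"aperture":0.5},
    {"tz":0.36,"aperture":0.5},
    {"tz":0.36,"aperture":0.5},
    {"tz":0.36,"aperture":0.5},
    {"aperture":0.5},
    {"aperture":0},
    {"aperture":0},
    {"aperture":0},
    {"aperture":0},
  ],
  squeeze=20,
)

```text
clock: 4.45
position: [0.544, -0.0203, 0.0789]
ee_rot: [-3.126, -0.316, -0.002]
force: [-0.3, -0.6, -0.3]
width: 0.201
gripper_force: 0.0
```

```bash
python3 -c "
from cell import arm
from h import *
go(arm.observe(),[.5434,-.0202,.078],-.079)"
```

```text
t 4.45 pos [ 0.544  -0.0203  0.0789] yang -1.3695293443341803 tilt [ 0.0011  0.0003 -1.    ] F [-0.3046 -0.6251 -0.2539] 0.2011578543473648 0.0
tool shift [-0.0006 -0.0002  0.0009] turn(tool z) -1.2905293443341803
```

Request:
send_path(
  deltas=[
    {"aperture":0},
    {"aperture":0},
    {"aperture":0},
  ],
  squeeze=20,
)

```text
clock: 4.75
position: [0.5437, -0.0178, 0.0788]
ee_rot: [-3.122, -0.318, -0.0]
force: [-2.5, 8.1, 7.1]
width: 0.134
gripper_force: 20.0
```

Request:
send_path(
  deltas=[
    {"twist":-0.0637,"aperture":0},
    {"twist":-0.0637,"aperture":0},
    {"twist":-0.0637,"aperture":0},
    {"twist":-0.0637,"aperture":0},
    {"twist":-0.0637,"aperture":0},
    {"twist":-0.0637,"aperture":0},
    {"twist":-0.0637,"aperture":0},
    {"twist":-0.0637,"aperture":0},
    {"twist":-0.0637,"aperture":0},
    {"twist":-0.0637,"aperture":0},
  ],
)

```text
clock: 5.75
position: [0.5433, -0.0174, 0.0788]
ee_rot: [-2.584, -1.782, -0.002]
force: [-3.2, 8.8, 6.7]
width: 0.129
gripper_force: 20.0
```

Request:
send_path(
  deltas=[
    {"twist":-0.0637,"aperture":0},
    {"twist":-0.0637,"aperture":0},
    {"twist":-0.0573,"aperture":0},
    {"aperture":0},
    {"aperture":0},
  ],
)

```text
clock: 6.25
position: [0.5432, -0.0173, 0.0788]
ee_rot: [-2.303, -2.132, -0.003]
force: [-3.0, 9.8, 7.3]
width: 0.13
gripper_force: 20.0
```

```bash
python3 -c "
from cell import arm
from h import *
go(arm.observe(),[.5434,-.0202,.078],-.079)"
```

```text
t 6.25 pos [ 0.5432 -0.0173  0.0788] yang -0.07729729212931202 tilt [-0.0008  0.0034 -1.    ] F [-2.9718  9.8333  7.3399] 0.12997324717584535 20.001127123832703
tool shift [-0.0028  0.0005  0.0008] turn(tool z) 0.0017027078706879778
```

To row units: -0.04 m is -0.8, -0.03 m is -0.6.

Request:
send_path(
  deltas=[
    {"aperture":0.45},
    {"aperture":0.45},
    {"aperture":0.45},
    {"tz":-0.6,"aperture":0.5},
    {"tz":-0.6,"aperture":0.6},
    {"tx":-0.8,"tz":-0.2,"aperture":1},
    {"tx":-0.8,"aperture":1},
    {"tx":-0.8,"aperture":1},
  ],
)

```text
clock: 7.05
position: [0.5342, -0.1415, 0.1489]
ee_rot: [2.307, 2.131, 0.001]
force: [0.7, -0.6, 0.3]
width: 0.777
gripper_force: 0.0
```

Run:
```python
from cell import arm
from h import *
import cv2
s=arm.observe();go(s,[.4897,.1971,.15],-.08)
t=arm.get_image("top");c=arm.get_image("scene");w=arm.get_image("wrist")
a=cv2.resize(t["image"][200:310,180:470],None,fx=2.7,fy=2.7,interpolation=2)
b=cv2.resize(c["image"][205:295,215:335],None,fx=3.3,fy=3.3,interpolation=2)
e=w["image"][:300]*1
e=cv2.resize(e,(380,178))
W=np.zeros((297,783,3),np.uint8);W[:,:396]=b;W[:178,400:780]=e
cv2.imwrite("pics/c2.png",np.vstack([a,W]))
```

```text
t 7.05 pos [ 0.5342 -0.1415  0.1489] yang -0.07930370085543141 tilt [ 0.0015 -0.0004 -1.    ] F [ 0.6511 -0.6285  0.2656] 0.7766101318677947 0.0
tool shift [ 0.334  -0.0712 -0.0013] turn(tool z) 0.0006962991445685907
```

View pics/c2.png

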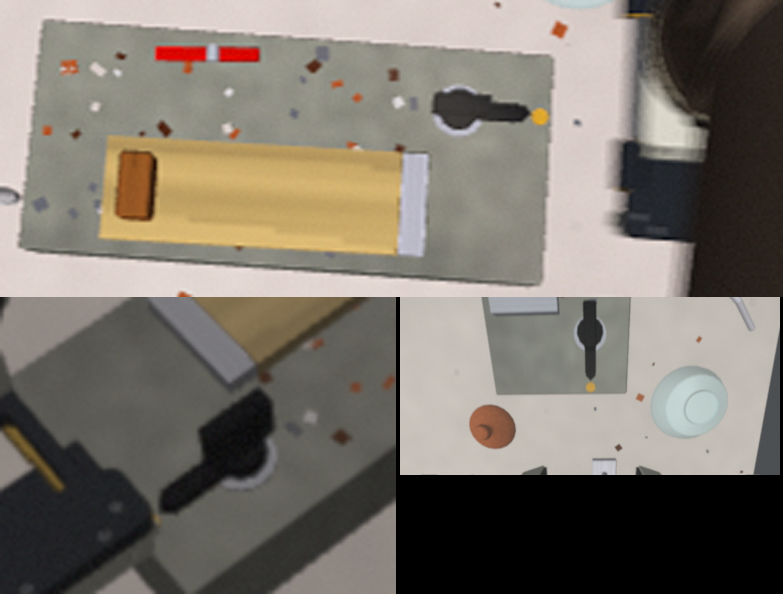

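The nose now points at the stud: in the wrist inset, hub (590,330), nose tip (590,375) and stud (591,387) are collinear. Next is the handle.

To row units: 0.0418 m is 0.836, -0.0089 m is -0.178.

Request:
send_path(
  deltas=[
    {"tx":0.836,"ty":-0.178,"aperture":1},
    {"tx":0.836,"ty":-0.178,"aperture":1},
    {"tx":0.836,"ty":-0.178,"aperture":1},
    {"tx":0.836,"ty":-0.178,"aperture":1},
    {"tx":0.836,"ty":-0.178,"aperture":1},
    {"tx":0.836,"ty":-0.178,"aperture":1},
    {"tx":0.836,"ty":-0.178,"aperture":1},
    {"tx":0.836,"ty":-0.178,"aperture":1},
  ],
)

```text
clock: 8.0
position: [0.4888, 0.2018, 0.1482]
ee_rot: [-2.307, -2.132, -0.0]
force: [0.8, -0.5, -0.3]
width: 1.0
gripper_force: 0.0
```

Request:
send_path(
  deltas=[
    {"twist":-0.0923,"aperture":0.8},
    {"twist":-0.0923,"aperture":0.8},
    {"twist":-0.0923,"aperture":0.8},
    {"twist":-0.0923,"aperture":0.8},
    {"twist":-0.0923,"aperture":0.8},
    {"twist":-0.0923,"aperture":0.8},
    {"twist":-0.0923,"aperture":0.8},
    {"twist":-0.0923,"aperture":0.8},
    {"twist":-0.0923,"aperture":0.8},
    {"twist":-0.0923,"aperture":0.8},
  ],
)

```text
clock: 9.0
position: [0.4892, 0.2, 0.1481]
ee_rot: [-0.304, -3.126, -0.0]
force: [-0.2, 0.8, -0.9]
width: 0.799
gripper_force: 0.0
```

Request:
send_path(
  deltas=[
    {"twist":-0.0872,"aperture":0.8},
    {"aperture":0.8},
  ],
)

```text
clock: 9.2
position: [0.4893, 0.1998, 0.1481]
ee_rot: [-0.095, -3.14, -0.0]
force: [0.7, -0.1, 0.4]
width: 0.798
gripper_force: 0.0
```

Run:
```python
from cell import arm
from h import *
import cv2
s=arm.observe();go(s,[.4897,.1971,.078],1.508)
w=arm.get_image("wrist");cv2.imwrite("pics/w3.png",w["image"])
```

```text
t 9.2 pos [0.4893 0.1998 0.1481] yang 1.5100118563563916 tilt [-0.0004  0.0003 -1.    ] F [ 0.7448 -0.0787  0.384 ] 0.7982890402595643 0.0
tool shift [-0.0005 -0.0026  0.0701] turn(tool z) 0.0020118563563915615
```

View pics/w3.png

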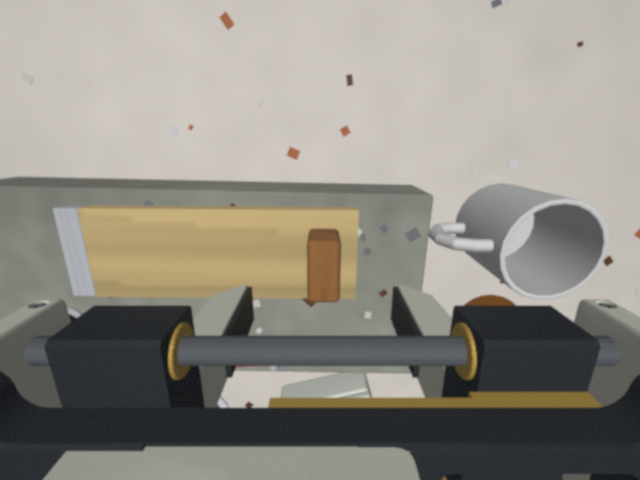

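The block's top (307–341, 235–300) is centred on the finger line (x≈323), and the board edges are parallel to the closing direction. The mug handle (440–490,237) is clear. I descend straight and grip.

To row units: 0.0175 m is 0.35.

Request:
send_path(
  deltas=[
    {"tz":0.35,"aperture":0.8},
    {"tz":0.35,"aperture":0.8},
    {"tz":0.35,"aperture":0.8},
    {"tz":0.35,"aperture":0.8},
    {"aperture":0.4},
    {"aperture":0},
    {"aperture":0},
    {"aperture":0},
  ],
  squeeze=45,
)

```text
clock: 10.05
position: [0.4903, 0.1995, 0.0792]
ee_rot: [0.101, 3.139, 0.001]
force: [0.3, 0.7, 0.1]
width: 0.502
gripper_force: 0.0
```

Request:
send_path(
  deltas=[
    {"aperture":0},
    {"aperture":0},
    {"aperture":0},
    {"aperture":0},
    {"aperture":0},
  ],
  squeeze=45,
)

```text
clock: 10.55
position: [0.49, 0.1993, 0.0785]
ee_rot: [0.1, 3.14, 0.001]
force: [-0.4, 0.1, 4.9]
width: 0.235
gripper_force: 45.0
```

Run:
```python
from cell import arm
from h import *
s=arm.observe();go(s,[.4897,.1971,.078],1.508)
```

```text
t 10.55 pos [0.49   0.1993 0.0785] yang 1.5068838817794283 tilt [ 0.0005  0.0005 -1.    ] F [-0.3922  0.1035  4.9235] 0.23475089818348835 45.00089764595032
tool shift [ 0.0001 -0.0023  0.0005] turn(tool z) -0.0011161182205716713
```

To row units: -0.015 m is -0.3, 0.001 m is 0.02, 0.0155 rad / 1.5708 = 0.0099.

Request:
send_path(
  deltas=[
    {"tz":0.02,"twist":0.0099,"aperture":0},
    {"tx":-0.008,"ty":-0.12,"aperture":0},
    {"tx":-0.008,"ty":-0.3,"aperture":0},
    {"tx":-0.008,"ty":-0.3,"aperture":0},
    {"tx":-0.008,"ty":-0.3,"aperture":0},
    {"tx":-0.008,"ty":-0.3,"aperture":0},
    {"tx":-0.008,"ty":-0.3,"aperture":0},
    {"tx":-0.008,"ty":-0.3,"aperture":0},
    {"tx":-0.008,"ty":-0.3,"aperture":0},
    {"aperture":0},
  ],
  squeeze=45,
)

```text
clock: 11.55
position: [0.4856, 0.0873, 0.0785]
ee_rot: [0.127, 3.136, 0.001]
force: [-0.2, -1.5, 14.3]
width: 0.234
gripper_force: 45.0
```

Run:
```python
from cell import arm
from h import *
s=arm.observe();go(s,[.4897,.1971,.078],1.4916);print(s["ft_torque"])
```

```text
t 11.55 pos [0.4856 0.0873 0.0785] yang 1.4899930961182086 tilt [ 0.003   0.0006 -1.    ] F [-0.2434 -1.4511 14.2811] 0.2337305302368888 45.0042986869812
tool shift [0.0048 0.1098 0.0005] turn(tool z) -0.0016069038817914105
[-0.6257  0.186   0.0625]
```

To row units: -0.015 m is -0.3, -0.01 m is -0.2.

Request:
send_path(
  deltas=[
    {"tx":-0.004,"ty":-0.2,"tz":-0.006,"aperture":0},
    {"tx":-0.004,"ty":-0.3,"aperture":0},
    {"tx":-0.004,"ty":-0.3,"aperture":0},
    {"tx":-0.004,"ty":-0.3,"aperture":0},
    {"tx":-0.004,"ty":-0.3,"aperture":0},
    {"ty":-0.2,"aperture":0},
    {"aperture":0},
    {"aperture":0},
  ],
  squeeze=45,
)

```text
clock: 12.35
position: [0.48, 0.0075, 0.0785]
ee_rot: [0.126, 3.137, -0.0]
force: [0.6, -2.8, 10.1]
width: 0.242
gripper_force: 45.0
```

Run:
```python
from cell import arm
from h import *
import cv2
s=arm.observe();go(s,[.4897,.1971,.078],1.4916);print(s["ft_torque"])
t=arm.get_image("top");c=arm.get_image("scene");w=arm.get_image("wrist")
cv2.imwrite("pics/t4.png",t["image"]);cv2.imwrite("pics/s4.png",c["image"]);cv2.imwrite("pics/w4.png",w["image"])
a=cv2.resize(t["image"][215:295,330:480],None,fx=4,fy=4,interpolation=2)
b=cv2.resize(c["image"][260:370,150:290],None,fx=2.5,fy=2.5,interpolation=2)
W=np.zeros((595,780,3),np.uint8);W[:320,:600]=a;W[320:595,:350]=b;W[320:590,360:720]=cv2.resize(w["image"],(360,270))
cv2.imwrite("pics/c4.png",W)
```

```text
t 12.35 pos [0.48   0.0075 0.0785] yang 1.49024380978276 tilt [ 0.0024 -0.0003 -1.    ] F [ 0.5728 -2.7936 10.1022] 0.2423187847887252 45.00094413757324
tool shift [0.0056 0.1897 0.0004] turn(tool z) -0.0013561902172400941
[-0.4557  0.1129  0.0095]
```

View pics/c4.png

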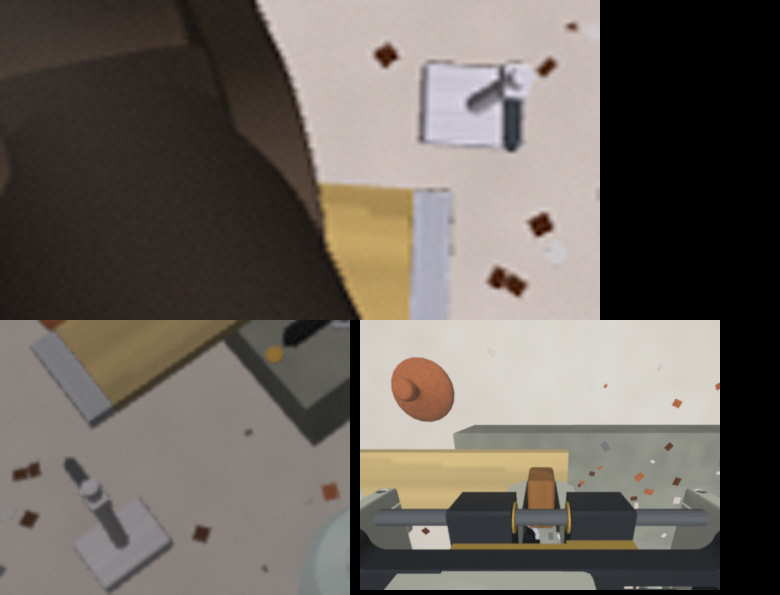

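Top crop: board end near corner (452,190), pointer tip (512,151). Scene crop: end corner (93,418), tip (69,461). I compare end and tip along the step's x.

Create m.py:
```python
from cell import arm
from h import *
x=np.array([-.0794,-.9968]);y=np.array([-x[1],x[0]]);c=np.array([.5173,.0976])
f=lambda p:np.array([(p[:2]-c)@x,(p[:2]-c)@y])*1000
t=arm.get_image("top");s=arm.get_image("scene")
T=lambda u,v:(330+(u+.5)/4-.5,215+(v+.5)/4-.5)
S=lambda u,v:(150+(u+.5)/2.5-.5,260+(v-320+.5)/2.5-.5)
def rep(n,a,b,z):
    p,e=cross(ray(t,*T(*a)),ray(s,*S(*b)))
    print(n,"tri",p,f(p),"err",e[0],"| top",f(onz(t,*T(*a),z)),"scene",f(onz(s,*S(*b),z)))
```

Run:
```python
from m import *
rep("end",(452,190),(93,418),.072)
rep("tip",(512,151),(69,461),.084)
print("far corner scene",f(onz(s,*S(35,347),.072)))
```

```text
end tri [ 0.5012 -0.1881  0.0771] [286.0432   6.6195] err 0.002107776528041998 | top [289.1899   6.4089] scene [283.7832   4.9293]
tip tri [ 0.5179 -0.2155  0.0841] [312.0495  25.4379] err 0.001487095242613432 | top [313.4797  24.8846] scene [310.7231  26.1182]
far corner scene [285.38   -60.9121]
```

To row units: -0.008 m is -0.16, -0.006 m is -0.12.

Request:
send_path(
  deltas=[
    {"ty":-0.12,"aperture":0},
    {"ty":-0.16,"aperture":0},
    {"ty":-0.12,"aperture":0},
    {"ty":-0.04,"aperture":0},
    {"aperture":0},
    {"aperture":0},
  ],
  squeeze=45,
)

```text
clock: 13.2
position: [0.4785, -0.0125, 0.0785]
ee_rot: [0.124, 3.136, 0.002]
force: [0.3, 4.5, 9.2]
width: 0.232
gripper_force: 45.0
```

Run:
```python
from cell import arm
from h import *
import cv2
s=arm.observe();go(s,[.4897,.1971,.078],1.4916);print(s["ft_torque"])
t=arm.get_image("top");c=arm.get_image("scene")
a=cv2.resize(t["image"][225:295,405:475],None,fx=5.6,fy=5.6,interpolation=2)
b=cv2.resize(c["image"][270:340,150:220],None,fx=5.6,fy=5.6,interpolation=2)
cv2.imwrite("pics/c5.png",np.hstack([a,b]))
```

```text
t 13.2 pos [ 0.4785 -0.0125  0.0785] yang 1.4920340145527378 tilt [ 0.0028  0.0012 -1.    ] F [0.2587 4.5084 9.1859] 0.23167623458632955 45.00526249408722
tool shift [0.0053 0.2098 0.0008] turn(tool z) 0.00043401455273772704
[ 0.8835  0.0499 -0.074 ]
```

View pics/c5.png

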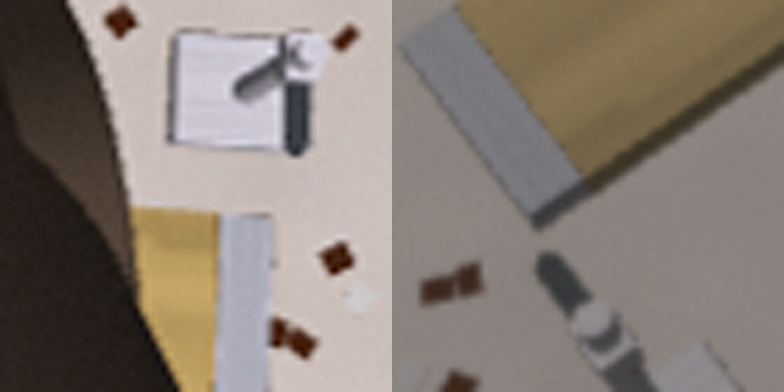

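Left (top): end corner (271,213), pointer tip (297,156). Right (scene): end edge (404,43)–(533,217), tip (546,255).

Run:
```python
import m;from m import *
m.T=lambda u,v:(405+(u+.5)/5.6-.5,225+(v+.5)/5.6-.5)
m.S=lambda u,v:(150+(u-392+.5)/5.6-.5,270+(v+.5)/5.6-.5)
rep("end",(271,213),(533,217),.072)
rep("tip",(297,156),(546,255),.084)
print("far scene",f(onz(s,*m.S(404,43),.072)),"far top",f(onz(t,*m.T(268,390),.072)))
```

```text
end tri [ 0.4998 -0.2092  0.0737] [307.2512   6.9486] err 0.0008634222326560041 | top [308.4903   6.8282] scene [306.4018   6.4674]
tip tri [ 0.5175 -0.2149  0.0862] [311.533   24.9968] err 0.0014645429701222856 | top [313.4835  24.7521] scene [310.1344  24.5756]
far scene [306.0828 -62.5976] far top [309.2296 -51.6416]
```

To row units: -0.003 m is -0.06, -0.0015 m is -0.03.

Request:
send_path(
  deltas=[
    {"ty":-0.06,"aperture":0},
    {"ty":-0.03,"aperture":0},
    {"aperture":0},
    {"aperture":0},
    {"aperture":0},
    {"aperture":0},
  ],
  squeeze=45,
)

```text
clock: 14.0
position: [0.4782, -0.0165, 0.0785]
ee_rot: [0.123, 3.136, 0.003]
force: [1.5, 6.5, 9.4]
width: 0.235
gripper_force: 45.0
```

Run:
```python
from cell import arm
from h import *
import cv2
s=arm.observe();go(s,[.4897,.1971,.078],1.4916);print(s["ft_torque"])
t=arm.get_image("top");c=arm.get_image("scene");w=arm.get_image("wrist")
a=cv2.resize(t["image"][225:295,405:475],None,fx=5.6,fy=5.6,interpolation=2)
b=cv2.resize(c["image"][270:340,150:220],None,fx=5.6,fy=5.6,interpolation=2)
e=np.zeros((200,784,3),np.uint8);e[:,:300]=cv2.resize(c["image"][160:310,170:395],(300,200));e[:,310:576]=cv2.resize(w["image"],(266,200))
cv2.imwrite("pics/c6.png",np.vstack([np.hstack([a,b]),e]))
```

```text
t 14.0 pos [ 0.4782 -0.0165  0.0785] yang 1.4926314027482357 tilt [ 0.003   0.0016 -1.    ] F [1.5023 6.4644 9.412 ] 0.2354169249661993 45.00404119491577
tool shift [0.0053 0.2138 0.0009] turn(tool z) 0.0010314027482356547
[ 1.2249  0.0438 -0.0653]
```

View pics/c6.png

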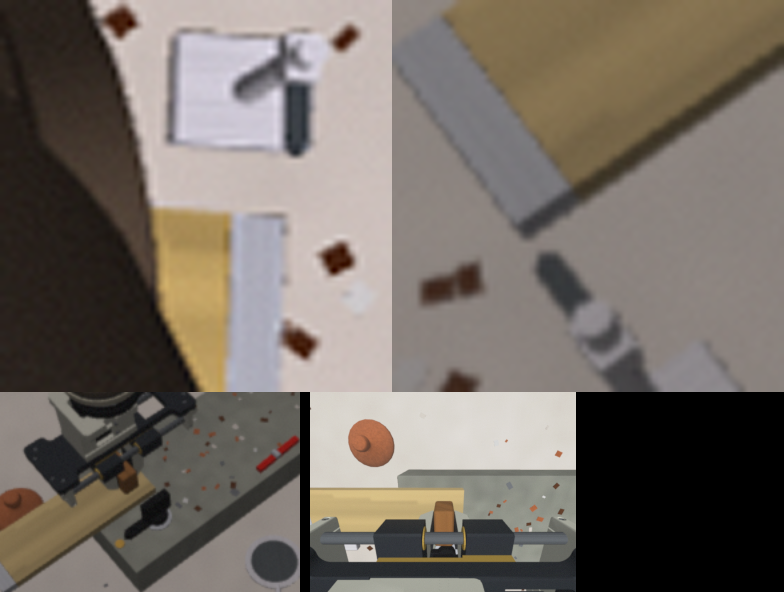

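Top: end corner (285,213), tip (297,156). Scene: edge (397,62)–(521,227), tip (546,255). Catch nose is still at the stud.

Run:
```python
import m;from m import *
m.T=lambda u,v:(405+(u+.5)/5.6-.5,225+(v+.5)/5.6-.5)
m.S=lambda u,v:(150+(u-392+.5)/5.6-.5,270+(v+.5)/5.6-.5)
rep("end",(285,213),(521,227),.072)
rep("tip",(297,156),(546,255),.084)
print("far scene",f(onz(s,*m.S(397,62),.072)),"far top",f(onz(t,*m.T(281,390),.072)))
```

```text
end tri [ 0.4999 -0.2136  0.0739] [311.5629   7.3569] err 0.0011559559327259034 | top [313.1439   7.1545] scene [310.4526   6.904 ]
tip tri [ 0.5175 -0.2149  0.0862] [311.533   24.9968] err 0.0014645429701222856 | top [313.4835  24.7521] scene [310.1344  24.5756]
far scene [310.6412 -58.6324] far top [313.5113 -51.3463]
```

Request:
send_path(
  deltas=[
    {"aperture":0},
    {"aperture":0},
    {"aperture":0},
    {"aperture":0},
    {"aperture":0},
    {"aperture":0},
  ],
)

```text
clock: 14.85
position: [0.4782, -0.0165, 0.0785]
ee_rot: [0.123, 3.136, 0.003]
force: [0.7, 6.0, 10.0]
width: 0.233
gripper_force: 45.0
```

```bash
python3 -c "
from cell import arm
print(arm.sign_off())"
```

```text
the job is handed in; nothing more can be done
None
```

I turned the catch to the stud first, then slid the board out until its steel end was within about 0.5 mm of the pointer tip by camera measurement; the arm is still gripping the handle and pressing the board flat, and I handed the job in at about 15 s (no verdict came back).

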